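# Hang the lens basket in the ultrasonic bath

### The arm

A 6-joint arm with a two-finger parallel gripper is mounted at the origin on the work surface. World frame = base frame: x ahead of the robot, y to its left, z up, the work surface at z = 0. Lengths are in m, angles in rad, forces in N, time in s.
With the tool pointing down it reaches from about 0.35 to 0.975 m from the base axis. Payload 4.9 kg.
Tool frame: the origin (TCP) lies at the very end of the fingers, on their centre line; the grasp point (between the pads) lies 19 mm behind it; x points along the fingers, z is the direction in which the jaws open and shut, and the axes are right-handed (so a half turn about x gives the same grasp; the last joint's range is limited). The gripper opens to 85 mm and grips with 20 to 120 N. Pads are 22 mm wide; open, the fingers measure 114 mm over their backs; the gripper's body (76 mm by 85 mm) begins 54 mm behind the grasp point. The pads swing forward as they close: fully open they stand 13 mm farther back than shut.
Start: joints at [1.001, 0.053, 1.613, -0, 1.476, -0.119], TCP at [0.272, 0.563, 0.231] pointing down, gripper open.
Joint ranges: [-3.01, 3.01], [-1.01, 2.22], [0.06, 2.58], [-1.02, 4.17], [0.09, 2.62], [-3.14, 3.14]. Speed limits (rad/s): [2.57, 2.57, 3.14, 3.14, 3.14, 3.14].

### API

Orientations are given as a rotation vector (axis times angle).
In Python, from station import ctrl, imaging gives the robot as it stands. The module is installed in compiled form; this text tells all that it offers.
- The arm moves only by the shell command python3 -m jog 'ROWS' [FORCE]. ROWS is JSON, a list that holds one entry, the list of rows, each a list of 5 numbers: the shift along the tool's x, y, z in m, then the turn about the tool's x in rad, then the closure, from -1 (fully open) to 1 (shut). A call has 1 to 12 rows; each row is the pose to reach, as a shift and turn from the pose measured when the call began, along the tool's axes at that moment; what a row does not reach only later rows make up. A row lasts 1/10 s, in which the tool goes at most 50 mm and 8.59 degrees, less where a joint would pass 70% of its speed; a pose out of reach is approached as far as the arm can. A call with a gripper value outside its range is refused whole. The fingers move at their own pace and stop on an object; FORCE is the grip in N (left out, the last holds). Time passes only in rows, so rows that repeat a pose let the fingers close. It gives the time, the measured TCP pose, the force and the opening at its end, in the units of the state.
- ctrl.get_obs(): the state, without advancing time (a new reading comes with each control period).
- imaging.get_image(name): name is "scene" or "top"; returns a dict with "color" (400x640x3 uint8, red, green, blue), "intrinsics" (3x3 intrinsics, pixels), "distortion" ([k1, k2, p1, p2, k3] as OpenCV has them; the pictures are not rectified), "R" (3x3) and "t" (3): a world point X has camera coordinates R X + t. Camera axes: x right, y down, z forward; pixel columns grow to the right and rows downward; lengths in m; the calibration is good to about 2 mm. A picture is of the moment at which its call begins. There is no depth.
- ctrl.finish_job(): hands the job in, once; it reports no verdict.
The state is a dict: "t": time; "q": joint angles; "dq": joint speeds; "effort": joint torques, N m; "tool_pos": TCP position; "tool_rot": TCP orientation; "contact_force": force on the tool from outside, world axes, zero at the start; "wrist_torque": the same for the moment, N m; "opening": finger opening in m.
Only numpy, scipy, OpenCV 4.12 (cv2) and the standard library are available. Lean on these libraries where they do the work, as an engineer would, in place of code of your own. Each camera call takes 0.05 s, during which the arm holds its last target.

### The job

Pick up the lens basket from the tray and hang it by its own spring hook over the front rim of the ultrasonic bath's tank, basket inside, slid up against the tank's left end wall so that a second basket will fit beside it. Press the hook fully home until it sits flat on the rim, then let go; push gently, with no more than about 15 N, for the tank must not be overloaded. Leave the other things on the tray alone.

Things in the scene. Friction and masses are not known exactly. Their poses are not given: they have to be found in the camera images.
- basket_grip (a point): centre of the black grip block on top of the wire lens basket: 12 mm thick (basket x), 30 mm wide (y), 38 mm tall. Pinch it across its thickness. The basket's underside is 84 mm below, its hook right under the block. Axes of all basket points: z up, x from the hook towards the basket, y along the hook's width
- basket_center (a point): centre of the steel wire basket, which is 60 mm (x) by 80 mm (y) by 45 mm tall and stands upright on the tray; with the brass lens cells fixed in it about 0.27 kg. It lies 34 mm in +x from basket_grip, 61.5 mm below it. Its left side is 40 mm in +y from here. Its flat back plate, outer face 30 mm in -x from here, carries hook and grip
- hook_seat (a point): point on the underside of the hook's flat top that must sit on the rim; 22 mm below and 1 mm in +x from basket_grip. The hook is 40 mm wide and opens downwards, mouth 9 mm: the back plate's outer face is 3 mm in +x from here and runs 62 mm down to the basket's underside (80 mm wide from 17 mm below here); the prongs' inner faces are 6 mm in -x
- hook_prongs (a point): point midway between the tips of the hook's two rigid prongs, on the -x side of the hook, 28 mm below and 10 mm in -x from hook_seat. The prongs are straight for 22 mm, then bent 4 mm outwards to ease them over the rim
- hook_leaf (a point): tightest point of the spring leaf between the prongs, 17.5 mm below hook_seat: at rest it leaves 4 mm to the back plate, and 7 mm at its tip, 29 mm below hook_seat, so it meets the rim about 20 mm before home. Beyond the basket's weight it takes a push of some 6 to 10 N to ride on and 2 to 5 N to go on down; it grips by friction, so weight alone does not bring it home
- rim_corner (a point): top of the tank's front rim (long rim on the control-panel side, nearest the robot), mid-thickness, at the inner face of the left end wall. Axes: z up, x from the rim into the tank, y along the rim to the left end wall; the inside lies in -y. Fully home, hook_seat is level with it, x 0, and 40 mm in -y when the basket touches the end wall
- rim_middle (a point): top of the front rim at mid-length, mid-thickness, 115 mm in -y from rim_corner, same axes. The rim is a 6 mm thick upright wall with a rounded top, at rest some 146 to 155 mm above the table; the white case's deck in front of it is 108 mm above the table
- tank_floor (a point): centre of the tank's inner floor, 91 mm below the rim. The steel tank is 230 mm (y) by 130 mm (x) inside. It floats in its case on a soft rubber seal: pushed down it gives about 1.2 mm per N, then stops solid. How far it gives differs from time to time, 1 to 9 mm, and cannot be seen: the hook rides down only against this give, so feel for the firm stop
- beaker_center (a point): bystander: centre of a clear plastic beaker, 60 mm across, 72 mm tall, on the tray; leave alone
- canister_center (a point): bystander: centre of a white objective canister with black cap, 44 mm across, 62 mm tall, on the tray; leave alone
- slide_box_center (a point): bystander: centre of an orange slide box, 84 by 42 by 32 mm, on the tray; leave alone

How it is judged:
By the outcome, as a careful person would: the job done as asked, in the order asked, and still so for the second after the job is handed in, with the robot touching nothing.
It also fails if it takes over 69 s, if anything falls off the work surface, if the arm or the gripper's body presses on something with over 40 N, if the wrist force passes 120 N, or if a joint passes its speed limit or range.

## Working session

There is one attempt and no reset: what is moved stays moved. The work goes in short steps, Python scripts to look and compute and a shell command to move; the robot and the scene stay as the last step left them, time stands still between calls to the robot, and variables do not carry over. Pictures are saved under pics/ and viewed, and the job is handed in when it is done.

```bash
mkdir -p pics
python3 - <<'E'
from station import ctrl, imaging
import cv2
o=ctrl.get_obs()
for k,v in o.items(): print(k,v)
for n in("scene","top"):
    d=imaging.get_image(n)
    cv2.imwrite(f"pics/{n}0.png",cv2.cvtColor(d["color"],cv2.COLOR_RGB2BGR))
    print(n,d["intrinsics"],d["distortion"],d["R"],d["t"],-d["R"].T@d["t"])
E
```

```text
t 0.0
q [ 1.00099600e+00  5.33497653e-02  1.61429782e+00  2.84362639e-05
  1.47601311e+00 -1.18998217e-01]
dq [ 8.32935978e-04 -9.58968496e-04  3.07543624e-04  1.89352441e-06
 -4.75659654e-05 -3.69770161e-04]
effort [ 1.59023639e-03 -3.93676829e+01 -3.70176816e+01  2.93708149e-05
  6.96788571e-03  3.21699233e-06]
tool_pos [0.27195539 0.56203335 0.23006515]
tool_rot [-0.87199885  1.39129532  0.87059291]
contact_force [-0.072729   -0.15193102 -0.19739205]
wrist_torque [-0.0396153  -0.01601584 -0.03598519]
opening 0.08542022202419197
scene [[470.94435004   0.         323.59031943]
 [  0.         470.94435004 196.04097382]
 [  0.           0.           1.        ]] [-0.03363418  0.          0.          0.          0.        ] [[ 0.74548907  0.66635034  0.0149423 ]
 [ 0.40525772 -0.4353616  -0.80388212]
 [-0.52916182  0.60534082 -0.59460093]] [-0.41787084 -0.08250578  1.38388967] [ 1.07725582 -0.59519638  0.76278111]
top [[476.27683562   0.         314.43340929]
 [  0.         476.27683562 199.98984944]
 [  0.           0.           1.        ]] [-0.08034413  0.          0.          0.          0.        ] [[ 0.00132653 -0.99993902  0.0109634 ]
 [-0.99635985 -0.00225611 -0.0852171 ]
 [ 0.08523664 -0.01081045 -0.99630209]] [0.01275234 0.51516793 1.17142095] [0.41342773 0.02657743 1.21085044]
```

View pics/scene0.png

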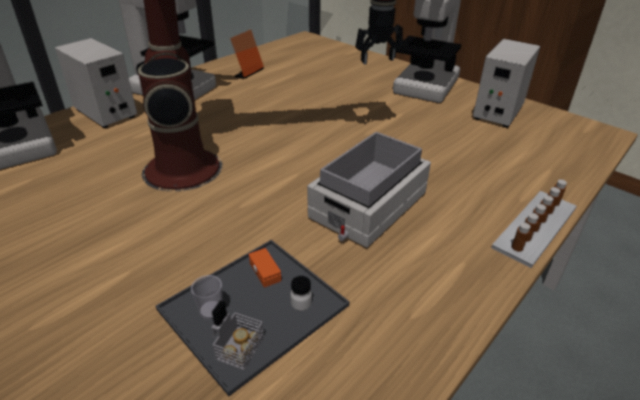

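View pics/top0.png

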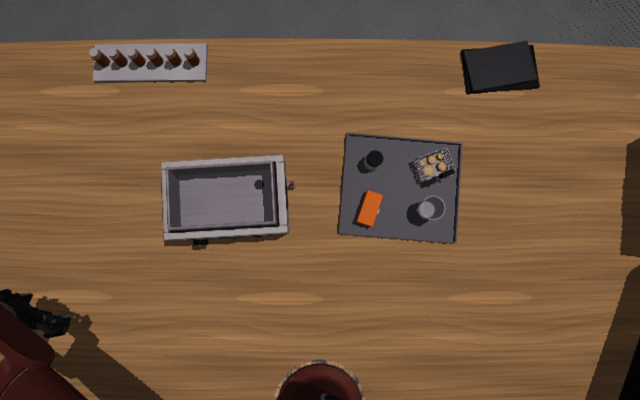

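Run:
```python
import cv2
def crop(n,x,y,w,h,s):
    im=cv2.imread(f"pics/{n}0.png")[y:y+h,x:x+w]
    return cv2.resize(im,None,fx=s,fy=s,interpolation=cv2.INTER_CUBIC)
cv2.imwrite("pics/c1.png",crop("top",400,135,70,60,10))
cv2.imwrite("pics/c2.png",crop("scene",180,270,100,100,6))
cv2.imwrite("pics/c3.png",crop("top",150,145,155,110,5))
cv2.imwrite("pics/c4.png",crop("scene",295,125,150,125,5))
```

```text
(no output)
```

View pics/c1.png

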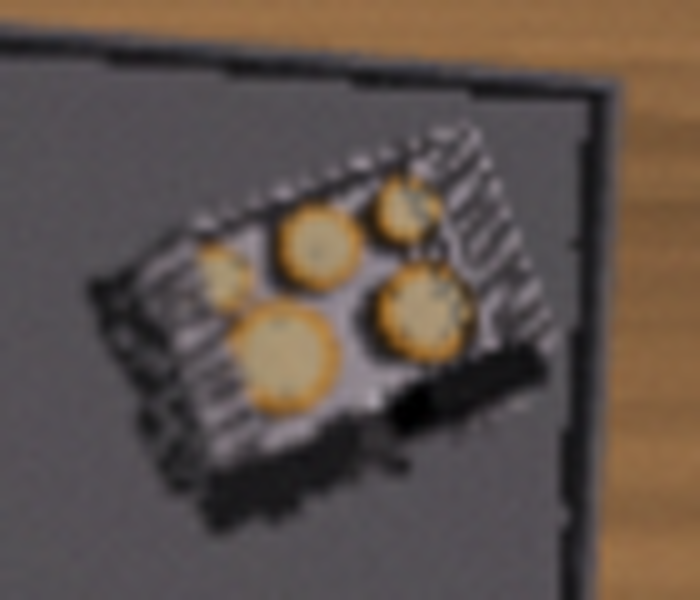

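View pics/c2.png

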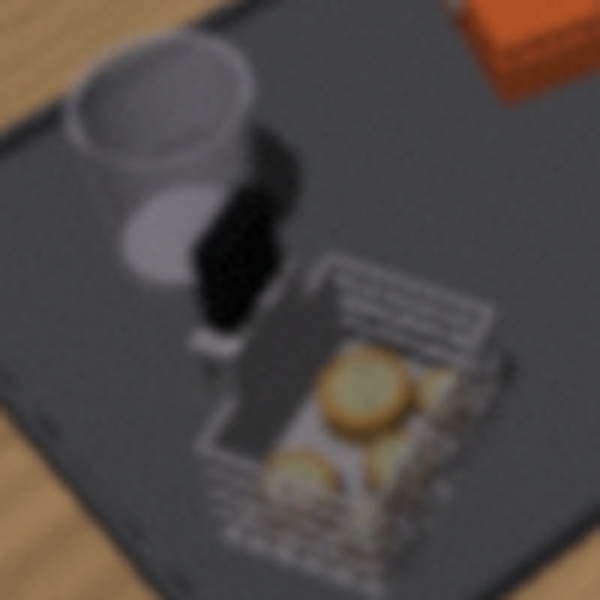

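View pics/c3.png

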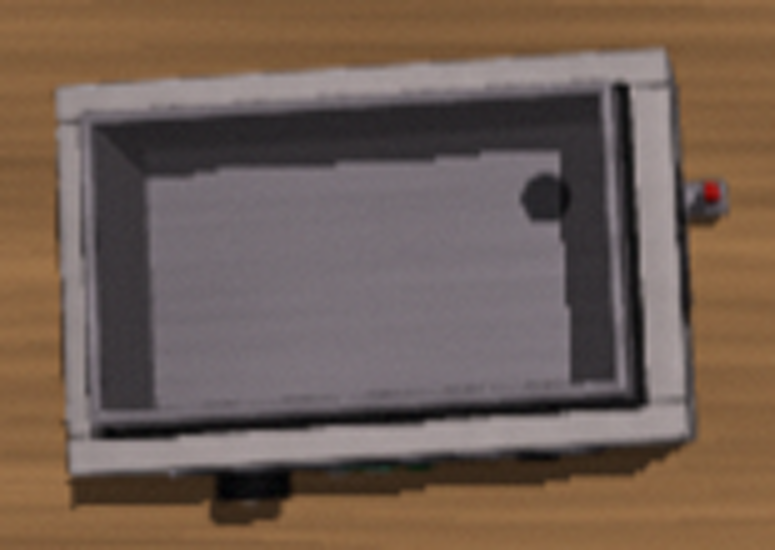

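View pics/c4.png

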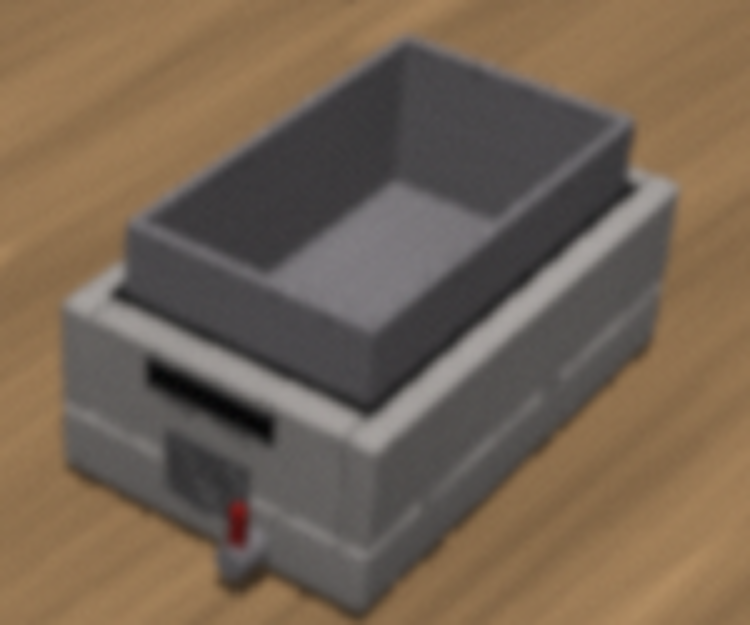

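Run:
```python
import cv2,numpy as np
def crop(n,x,y,w,h,s):
    im=cv2.imread(f"pics/{n}0.png")[y:y+h,x:x+w]
    im=cv2.resize(im,None,fx=s,fy=s,interpolation=cv2.INTER_NEAREST)
    im=np.clip(im.astype(float)*1.5,0,255).astype(np.uint8)
    for i in range(0,w,5): cv2.putText(im,str(x+i),(i*s,8),0,.3,(0,255,255),1); cv2.line(im,(i*s,10),(i*s,14),(0,255,255),1)
    for i in range(0,h,5): cv2.putText(im,str(y+i),(0,i*s+10),0,.3,(0,255,0),1);cv2.line(im,(0,i*s),(5,i*s),(0,255,0),1)
    return im
a=np.vstack([np.hstack([crop("top",160,215,38,28,10),crop("top",262,208,38,28,10)]),np.hstack([crop("scene",360,125,38,28,10),crop("scene",312,155,38,28,10)])])
cv2.imwrite("pics/d1.png",a)
cv2.imwrite("pics/d2.png",np.hstack([crop("scene",200,285,38,55,10),crop("top",425,160,38,55,10)]))
```

```text
(no output)
```

View pics/d1.png

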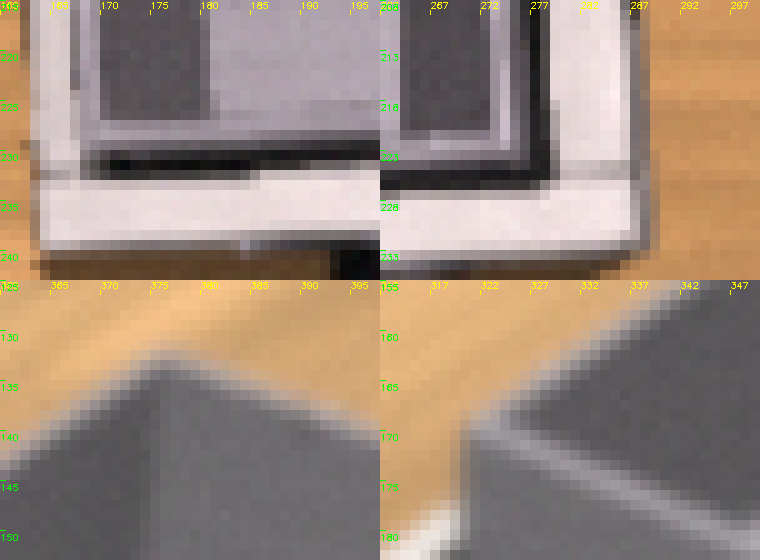

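View pics/d2.png

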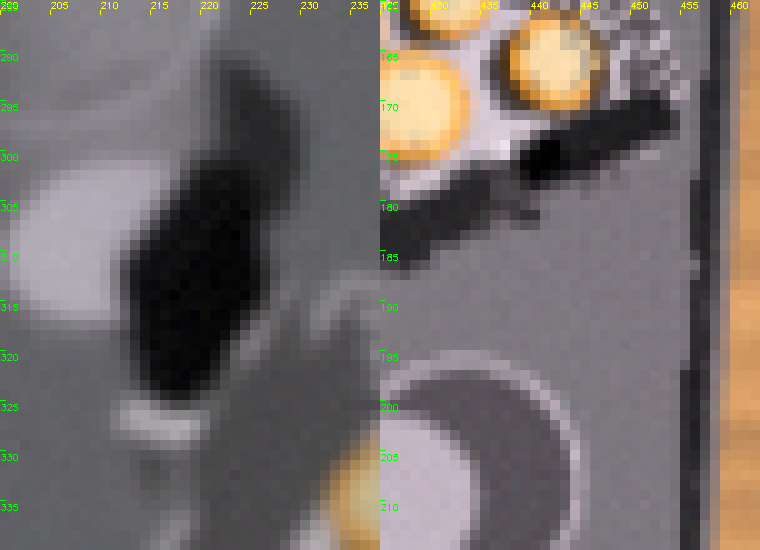

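```bash
cat > h.py <<'E'
import cv2,numpy as np
C={}
K=np.array([[470.94435004,0,323.59031943],[0,470.94435004,196.04097382],[0,0,1]]);
C["scene"]=(K,np.array([-0.03363418,0,0,0,0]),np.array([[0.74548907,0.66635034,0.0149423],[0.40525772,-0.4353616,-0.80388212],[-0.52916182,0.60534082,-0.59460093]]),np.array([-0.41787084,-0.08250578,1.38388967]))
K2=np.array([[476.27683562,0,314.43340929],[0,476.27683562,199.98984944],[0,0,1]])
C["top"]=(K2,np.array([-0.08034413,0,0,0,0]),np.array([[0.00132653,-0.99993902,0.0109634],[-0.99635985,-0.00225611,-0.0852171],[0.08523664,-0.01081045,-0.99630209]]),np.array([0.01275234,0.51516793,1.17142095]))
def ray(n,p):
    K,D,R,t=C[n]
    u=cv2.undistortPoints(np.array([[p]],float),K,D)[0,0]
    d=R.T@np.array([u[0],u[1],1]); return -R.T@t,d/np.linalg.norm(d)
def plane(n,p,z):
    c,d=ray(n,p); return c+d*(z-c[2])/d[2]
def tri(pt,ps):
    c1,d1=ray("top",pt);c2,d2=ray("scene",ps)
    s=np.linalg.lstsq(np.c_[d1,-d2],c2-c1,rcond=None)[0]
    a,b=c1+s[0]*d1,c2+s[1]*d2
    return (a+b)/2,np.linalg.norm(a-b)
def proj(n,X):
    K,D,R,t=C[n]
    return cv2.projectPoints(np.array([X],float),cv2.Rodrigues(R)[0],t,K,D)[0][0,0]
E
python3 - <<'E'
from h import *
np.set_printoptions(precision=4,suppress=True)
for n,(x,y,w,h) in {"top":(436,165,21,15),"scene":(209,287,22,42)}.items():
    g=cv2.cvtColor(cv2.imread(f"pics/{n}0.png"),cv2.COLOR_BGR2GRAY)[y:y+h,x:x+w]
    print(n,x,y);print(g)
# tray edge heights & sanity
print("grip top centre",tri((448,172.3),(225.5,297.5)))
# rim corners outer: top-view / scene
print("outer L corner",tri((168,229.5),(376.5,132.5)))
print("outer R corner",tri((276,223),(321.5,168.5)))
E
```

```text
top 436 165
[[ 66  43 109 137 147 149 149 149 146 118  98  80 117 120  76  96  97  72
   90  84  82]
 [ 46  38 111 139 149 148 150 152 148 118 115  74 129  78  63  69  57  82
  110  83  82]
 [ 43  39  93 128 134 149 150 150 142 120  66  57 124  78  57  58  82 100
   75  85  83]
 [ 59  38  52 101 110 138 148 146 126 128  58  61 118  98  55  64  82  66
   89 108  77]
 [ 80  43  37  74 100 123 137 132 129 110  54  70 115 108  40  42  32  58
  115 102  76]
 [104  63  44  42  61  97 106 112 107  78  49  69  44  30  20  21  17  33
   76  84  74]
 [135 106  91  90  87  84  63  76  53  51  26  27  22  20  20  22  19  22
   45  81  77]
 [138 139 136 139 120 107  64  53  27  23  19  21  22  22  22  21  19  21
   40  81  74]
 [140 140 126 119  72  38  20  23  23  21  22  21  22  19  19  24  35  44
   58  83  76]
 [144 153  96  62  28   3   2  20  23  21  25  22  21  22  40  63  78  83
   81  83  78]
 [129 142  74  20   4   2   1  14  20  18  16  23  37  52  73 101 100  85
   82  81  75]
 [ 64  57  32   6   1   0   3   9  18  17  27  53  62  85  85  84  84  82
   82  83  73]
 [ 41  44  36  16   
[... 3721 characters left out ...]
 73  62  43  26  19  18  30  46  54  55  51  50  49  50
   50  49  50  49]
 [ 65  67  74  88  97  95  77  61  48  48  56  62  62  57  50  50  49  49
   51  48  50  50]
 [ 66  69  81  97 109 110 103  94  90  90  86  76  61  53  50  50  48  48
   48  48  49  51]
 [ 66  69  82  94 104 109 110 113 114 115 103  79  57  49  48  49  50  51
   48  49  50  50]
 [ 65  67  74  79  86  92 100 105 112 105  89  66  52  49  49  48  49  50
   49  50  48  52]]
grip top centre (array([ 0.5762, -0.2909,  0.1221]), np.float64(0.013444388488640675))
outer L corner (array([0.4389, 0.3449, 0.1455]), np.float64(0.003979781978330374))
outer R corner (array([0.4548, 0.1027, 0.1519]), np.float64(0.006390192560686409))
```

Run:
```python
from h import *
np.set_printoptions(precision=4,suppress=True)
g=cv2.cvtColor(cv2.imread("pics/top0.png"),cv2.COLOR_BGR2GRAY).astype(int)
m=((g<36)&(g>10)).astype(np.uint8); m[:, :440]=0; m[:,456:]=0; m[:168]=0; m[178:]=0
n,l,s,c=cv2.connectedComponentsWithStats(m); print(s,c)
k=1+np.argmax(s[1:,4]); pts=np.argwhere(l==k)[:,::-1].astype(np.float32)
r=cv2.minAreaRect(pts); print(r)
for z in(.104,.108,.112,.116):
    q=[plane("top",p,z) for p in cv2.boxPoints(r)]
    print(z,plane("top",r[0],z),np.linalg.norm(q[1]-q[0]),np.linalg.norm(q[2]-q[1]),[proj("scene",X) for X in q])
    c0=np.mean(q,0)
a=plane("top",(441,176.5),.108)
# lens cells etc: tray surface edges
m=cv2.inRange(cv2.imread("pics/scene0.png"),(0,0,0),(14,14,14)); m[:280]=0;m[330:]=0;m[:,:205]=0;m[:,235:]=0
print(cv2.boundingRect(m),cv2.moments(m,True)['m10']/m.astype(bool).sum(),cv2.moments(m,True)['m01']/m.astype(bool).sum())
```

```text
[[     0      0    640    400 255947]
 [   442    169     12      9     52]
 [   440    174      1      1      1]] [[319.4735 199.5055]
 [447.5385 172.7885]
 [440.     174.    ]]
((447.2000732421875, 172.89999389648438), (4.472135543823242, 12.969194412231445), 63.43495178222656)
0.104 [ 0.5732 -0.2996  0.104 ] 0.03154334800675663 0.010581319722396617 [array([224.3244, 300.3814]), array([216.6748, 313.6517]), array([211.2176, 312.2433]), array([219.008 , 299.0614])]
0.108 [ 0.5726 -0.2984  0.108 ] 0.03142935483616296 0.010543080338804045 [array([224.3654, 298.3803]), array([216.731 , 311.5677]), array([211.2843, 310.168 ]), array([219.059 , 297.0684])]
0.112 [ 0.572  -0.2973  0.112 ] 0.03131536166556914 0.010504840955211547 [array([224.4066, 296.3723]), array([216.7875, 309.4766]), array([211.3514, 308.0856]), array([219.1103, 295.0683])]
0.116 [ 0.5715 -0.2961  0.116 ] 0.031201368494975422 0.010466601571619123 [array([224.4481, 294.3572]), array([216.8444, 307.3783]), array([211.4189, 305.996 ]), array([219.1619, 293.0613])]
(214, 302, 12, 22) 219.3450292397661 312.90058479532166
```

Run:
```python
from h import *
np.set_printoptions(precision=4,suppress=True)
g=cv2.cvtColor(cv2.imread("pics/top0.png"),cv2.COLOR_BGR2GRAY).astype(float)
# weighted PCA of darkness incl. black side, then only gray
w=np.clip((60-g)/40,0,1); w[:, :442]=0; w[:,456:]=0; w[:168]=0; w[179:]=0
w[:174,:444]*= (g[:174,:444]<40)
yy,xx=np.mgrid[:400,:640]
# exclude bright/thin stuff above block
keep=(np.abs((yy-172.8)+(xx-447.5)*.42)<4.5); w*=keep
P=np.array([plane("top",(x,y),.105)[:2] for y,x in np.argwhere(w>0.1)]); W=np.array([w[y,x] for y,x in np.argwhere(w>0.1)])
c=(P*W[:,None]).sum(0)/W.sum(); cov=np.cov(P.T,aweights=W); e,v=np.linalg.eigh(cov)
print(c,np.sqrt(12*e),v[:,1],np.degrees(np.arctan2(v[0,1],v[1,1])))
# basket top edges
for a,b in [((419.0,157.2),(446.5,148.0)),((446.5,148),(455,169))]:
    A,B=plane("top",a,.047),plane("top",b,.047); print(A,B,np.linalg.norm(B-A),np.degrees(np.arctan2(*(B-A)[:2])))
A=plane("top",(446.5,148),.047);print(A)
```

```text
[ 0.5728 -0.2994] [0.0117 0.0315] [-0.4417  0.8971] -26.21451409491329
[ 0.6205 -0.2462  0.047 ] [ 0.6443 -0.3163  0.047 ] 0.074021476027839 161.24395267979816
[ 0.6443 -0.3163  0.047 ] [ 0.5913 -0.3364  0.047 ] 0.056649365597429745 -110.8187261678788
[ 0.6443 -0.3163  0.047 ]
```

Run:
```python
from scipy.spatial.transform import Rotation as R
from station import ctrl
o=ctrl.get_obs();print(R.from_rotvec(o["tool_rot"]).as_matrix().round(4))
```

```text
[[-1.000e-03 -9.001e-01  4.357e-01]
 [-1.600e-03  4.357e-01  9.001e-01]
 [-1.000e+00  2.000e-04 -1.900e-03]]
```

```bash
python3 -m jog '[[[0,-0.32,-0.32,0.37,0],[0,-0.32,-0.32,0.37,0],[0,-0.32,-0.32,0.37,0],[0,-0.32,-0.32,0.37,0],[0,-0.32,-0.32,0.37,0],[0,-0.646,-0.644,0.737,0],[0,-0.646,-0.644,0.737,0],[0,-0.646,-0.644,0.737,0],[0,-0.646,-0.644,0.737,0],[0,-0.646,-0.644,0.737,0],[0,-0.646,-0.644,0.737,0],[0,-0.646,-0.644,0.737,0]]]' 30
cat >> h.py <<'E'
def delta(target,yaw,rot_only=False):
    from station import ctrl
    from scipy.spatial.transform import Rotation as R
    o=ctrl.get_obs(); M=R.from_rotvec(o["tool_rot"]).as_matrix()
    y0=np.degrees(np.arctan2(M[1,2],M[0,2]))
    print("t",o["t"],"pos",o["tool_pos"].round(4),"yaw",round(y0,2),"xaxis",M[:,0].round(4),"F",np.round(o["contact_force"],2),"open",round(o["opening"],4),"q",np.round(o["q"],2))
    if target is not None: print("shift",(M.T@(np.array(target)-o["tool_pos"])).round(4),"turn",round(np.radians(y0-yaw),4))
E
python3 - <<'E'
from h import *
delta((.573,-.2994,.17),22)
print("beaker",plane("top",(433,208),.075))
E
```

```text
t: 1.3
tool_pos: [0.4697, -0.0061, 0.2309]
tool_rot: [-0.301, 1.551, 0.299]
contact_force: [1.3, 1.0, -0.1]
opening: 0.0426
t 1.3 pos [ 0.4697 -0.0061  0.2309] yaw 21.92 xaxis [-8.0e-04 -1.4e-03 -1.0e+00] F [ 1.29  1.02 -0.15] open 0.0426 q [-0.17 -0.33  1.96 -0.    1.51 -0.55]
shift [ 0.0612 -0.3106 -0.0136] turn -0.0014
beaker [ 0.49188298 -0.27141773  0.075     ]
```

```bash
python3 -m jog '[[[0.06,-0.311,-0.014,0,0],[0.06,-0.311,-0.014,0,0],[0.06,-0.311,-0.014,0,0],[0.06,-0.311,-0.014,0,0],[0.06,-0.311,-0.014,0,0],[0.06,-0.311,-0.014,0,0],[0.06,-0.311,-0.014,0,0],[0.06,-0.311,-0.014,0,0],[0.06,-0.311,-0.014,0,0]]]'
python3 - <<'E'
from h import *
delta((.573,-.2994,.07),22)
from station import imaging
a=[]
for n,(x,y,w,h) in {"scene":(160,210,130,150),"top":(380,110,110,130)}.items():
    im=cv2.cvtColor(imaging.get_image(n)["color"],cv2.COLOR_RGB2BGR); cv2.imwrite(f"pics/{n}1.png",im)
    a.append(cv2.resize(im[y:y+h,x:x+w],(390,450),interpolation=cv2.INTER_CUBIC))
cv2.imwrite("pics/e1.png",np.hstack(a))
E
```

```text
t: 2.2
tool_pos: [0.5724, -0.2995, 0.1704]
tool_rot: [-0.3, 1.552, 0.3]
contact_force: [0.3, -0.1, 0.7]
opening: 0.0427
t 2.2 pos [ 0.5724 -0.2995  0.1704] yaw 21.9 xaxis [-2.2e-03 -1.0e-04 -1.0e+00] F [ 0.28 -0.13  0.69] open 0.0427 q [-0.6   0.15  1.62 -0.    1.38 -0.98]
shift [ 0.1004 -0.0002  0.0009] turn -0.0017
```

View pics/e1.png

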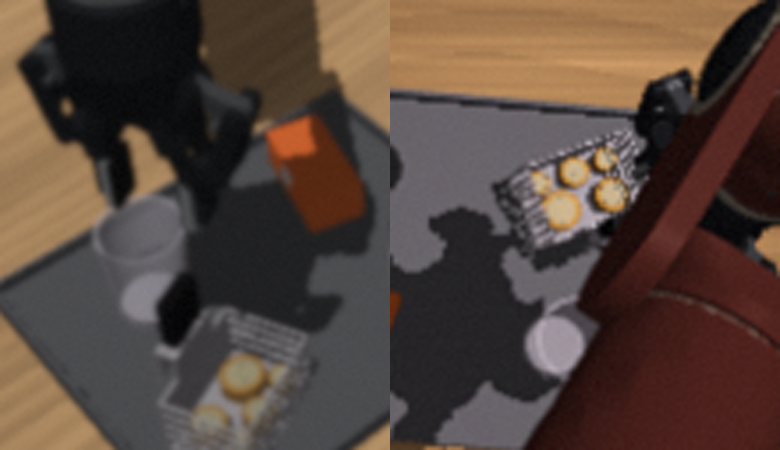

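```bash
python3 -m jog '[[[0.03,0,0,0,0],[0.06,0,0,0,0],[0.08,0,0,0,0],[0.08,0,0,0,0]]]'
python3 - <<'E'
from h import *
delta((.573,-.2994,.07),22)
from station import imaging
n,(x,y,w,h)="scene",(180,250,90,100)
im=cv2.cvtColor(imaging.get_image(n)["color"],cv2.COLOR_RGB2BGR); cv2.imwrite(f"pics/{n}2.png",im)
cv2.imwrite("pics/e2.png",cv2.resize(im[y:y+h,x:x+w],None,fx=6,fy=6,interpolation=cv2.INTER_CUBIC))
E
```

```text
t: 2.7
tool_pos: [0.5703, -0.2959, 0.0878]
tool_rot: [-0.299, 1.555, 0.306]
contact_force: [-1.2, 0.1, -0.8]
opening: 0.0428
t 2.7 pos [ 0.5703 -0.2959  0.0878] yaw 22.08 xaxis [-0.0065  0.0029 -1.    ] F [-1.16  0.09 -0.81] open 0.0428 q [-0.59  0.22  1.68 -0.    1.25 -0.98]
shift [ 0.0177 -0.0043  0.0012] turn 0.0013
```

View pics/e2.png

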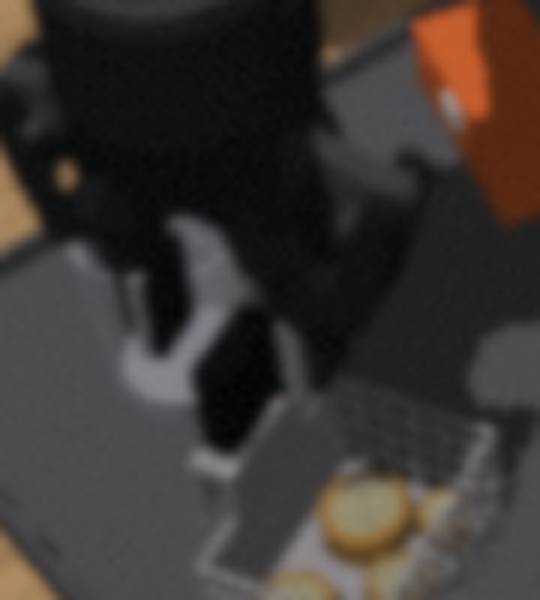

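```bash
python3 -m jog '[[[0.009,-0.004,0.001,0,0],[0.017,-0.004,0.001,0,0],[0.017,-0.004,0.001,0,0],[0.017,-0.004,0.001,0,0],[0.017,-0.004,0.001,0,0.3],[0.017,-0.004,0.001,0,0.6],[0.017,-0.004,0.001,0,1],[0.017,-0.004,0.001,0,1],[0.017,-0.004,0.001,0,1],[0.017,-0.004,0.001,0,1],[0.017,-0.004,0.001,0,1]]]' 60
python3 - <<'E'
from h import *
delta((.573,-.2994,.07),22)
E
```

```text
t: 3.85
tool_pos: [0.5743, -0.3007, 0.0737]
tool_rot: [-0.302, 1.552, 0.302]
contact_force: [-1.0, -1.1, 4.1]
opening: 0.0111
t 3.85 pos [ 0.5743 -0.3007  0.0737] yaw 22.06 xaxis [-2.5e-03 -1.0e-04 -1.0e+00] F [-0.99 -1.1   4.11] open 0.0111 q [-0.6   0.25  1.67 -0.    1.22 -0.98]
shift [ 0.0037  0.0017 -0.0007] turn 0.001
```

```bash
python3 -m jog '[[[-0.01,0,0,0,1],[-0.02,0,0,0,1],[-0.04,0,0,0,1],[-0.07,0,0,0,1],[-0.11,0,0,0,1],[-0.15,0,0,0,1],[-0.19,0,0,0,1],[-0.19,0,0,0,1],[-0.19,0,0,0,1],[-0.19,0,0,0,1],[-0.19,0,0,0,1]]]'
python3 - <<'E'
from h import *
delta((.41,.29,.265),3.8)
from station import imaging
a=[]
for n,(x,y,w,h) in {"scene":(160,170,130,150),"top":(380,110,110,130)}.items():
    im=cv2.cvtColor(imaging.get_image(n)["color"],cv2.COLOR_RGB2BGR); cv2.imwrite(f"pics/{n}3.png",im)
    a.append(cv2.resize(im[y:y+h,x:x+w],(390,450),interpolation=cv2.INTER_CUBIC))
cv2.imwrite("pics/e3.png",np.hstack(a))
E
```

```text
t: 4.95
tool_pos: [0.5737, -0.2999, 0.2605]
tool_rot: [-0.299, 1.556, 0.306]
contact_force: [0.8, 0.2, -3.2]
opening: 0.0117
t 4.95 pos [ 0.5737 -0.2999  0.2605] yaw 22.06 xaxis [-0.0069  0.0029 -1.    ] F [ 0.84  0.23 -3.21] open 0.0117 q [-0.6   0.09  1.52 -0.    1.53 -0.98]
shift [-0.0017  0.6082  0.0698] turn 0.3188
```

View pics/e3.png

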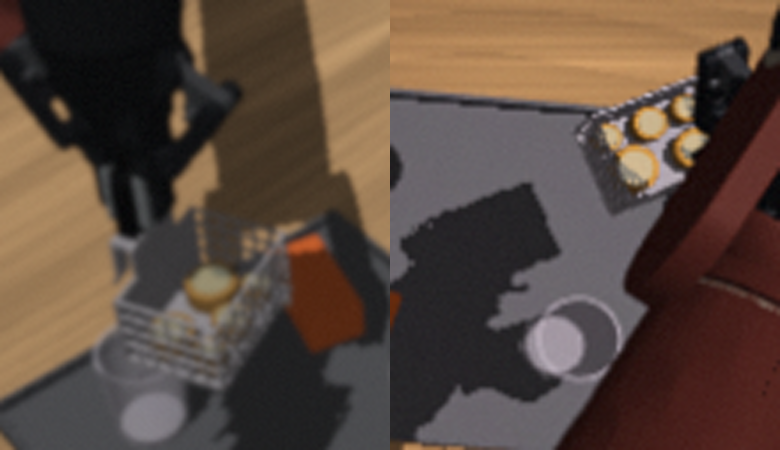

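Run:
```python
from h import *
g=cv2.cvtColor(cv2.imread("pics/top0.png"),cv2.COLOR_BGR2GRAY)
print("front rim columns, rows 219..235")
for c in (172,176,180,190,200,220,240,260,270,274): print(c,g[216:236,c])
print("left rim rows, cols 160..178")
for r in (175,185,195,205,215,222,226,228,230): print(r,g[r,158:180])
print("right rim, cols 264..282")
for r in (175,185,195,205,215,220): print(r,g[r,264:284])
g=cv2.cvtColor(cv2.imread("pics/scene0.png"),cv2.COLOR_BGR2GRAY)
print("scene: front rim columns")
for c in (330,340,350,360,370): 
    print(c,"rows from",int(132+(376-c)*.66)-4,g[int(132+(376-c)*.66)-4:int(132+(376-c)*.66)+10,c])
print("left end rim columns")
for c in (380,390,400,410): 
    r=int(132+(c-376)*.37)-4; print(c,r,g[r:r+14,c])
```

```text
front rim columns, rows 219..235
172 [ 57  55  56  58  53  57  59  58  56  57  59  94 108  78  40   6  31 127
 147 148]
176 [ 56  54  58  53  56  56  56  57  57  54  56  92 100  66  36  11  41 130
 151 150]
180 [ 78  74  69  72  72  68  69  70  65  67  68  99 100  61  25  13  48 131
 149 150]
190 [111 110 113 111 112 112 112 114 113 106 103 105  75  40  18  47 131 154
 154 151]
200 [115 117 117 116 114 116 114 116 114 105 107  98  64  22  28 125 156 155
 153 154]
220 [118 117 117 119 116 117 118 113 108 110  86  50  20  31 121 154 153 154
 155 148]
240 [115 116 118 117 117 115 102  99 103  75  34  20  61 127 156 156 154 156
 143  90]
260 [115 119 122 121 118 103 104 104  72  33   7  43 119 153 154 156 156 140
  98  46]
270 [ 49  52  52  49  52  83 109  86  49  23  28 110 152 152 153 152 145 103
  41  32]
274 [121 123 126 130 130 129 114  76  39  18  35 115 154 157 156 152 143  96
  48  40]
left rim rows, cols 160..178
175 [102 101 101 104 134 144 145 144 112 124  81  59  54  56  59  55  47  38
  41  36  38  45]
185 [ 98 101  99  73 125 143 144 143  95 126 101  64  58  58  54  57  59 
[... 1223 characters left out ...]

 148 149]
scene: front rim columns
330 rows from 158 [121 119 120 118 116 108  90  73  64  59  60  60  65  77]
340 rows from 151 [120 121 121 121 118 110  91  74  58  58  59  59  59  57]
350 rows from 145 [119 119 120 117 110  96  78  64  60  58  59  60  61  60]
360 rows from 138 [118 118 116 116 112 101  81  67  62  59  60  60  61  60]
370 rows from 131 [132 130 128 122 115 103  85  68  61  58  58  57  57  57]
left end rim columns
380 129 [126 119 117 114 113  99  81  71  72  73  72  70  70  73]
390 133 [116 115 117 113 107  89  74  67  70  72  72  73  74  72]
400 136 [124 125 124 124 121 107  88  73  70  72  73  74  74  73]
410 140 [124 125 124 122 118 106  86  73  71  74  71  72  74  75]
```

Run:
```python
from h import *
np.set_printoptions(precision=4,suppress=True)
sc=[(330,164.2),(340,157.3),(350,150.8),(360,144.2),(370,137.1)]
L=[(380,135.1),(390,138.4),(400,142.1),(410,146.1)]
for z in(.144,.148,.152,.156):
    A=plane("top",(172,226.73),z);B=plane("top",(270,220.9),z)
    a,b=proj("scene",A),proj("scene",B)
    row=lambda c:a[1]+(b[1]-a[1])*(c-a[0])/(b[0]-a[0])
    c=plane("top",(167.85,175),z);d=plane("top",(169.75,226),z)
    p,q=proj("scene",c),proj("scene",d)
    row2=lambda C:p[1]+(q[1]-p[1])*(C-p[0])/(q[0]-p[0])
    P=plane("top",(169.8,226.8),z);Q=plane("top",(273.1,220.6),z)
    print(z,"front resid",np.array([r-row(x) for x,r in sc]),"left",np.array([r-row2(x) for x,r in L]),"\n  len",np.linalg.norm(P-Q),"corner",plane("top",(169.8,228.1),z),"yaw front",np.degrees(np.arctan2(-(A-B)[0],(A-B)[1])),"yaw end",np.degrees(np.arctan2((c-d)[1],(c-d)[0])))
```

```text
0.144 front resid [-1.6637 -1.6971 -1.3305 -1.0638 -1.2972] left [-0.6822 -1.1022 -1.1222 -0.8422] 
  len 0.23294623734469896 corner [0.4406 0.3399 0.144 ] yaw front 3.582198467257021 yaw end 3.721144857454626
0.148 front resid [-0.228  -0.2935  0.0409  0.2754  0.0098] left [0.4261 0.0198 0.0134 0.307 ] 
  len 0.23207283943736948 corner [0.4405 0.3388 0.148 ] yaw front 3.5821984672570215 yaw end 3.7211448574545933
0.152 front resid [1.2133 1.1155 1.4176 1.6198 1.3219] left [1.5402 1.1475 1.1548 1.4622] 
  len 0.23119944153004007 corner [0.4404 0.3376 0.152 ] yaw front 3.5821984672570384 yaw end 3.7211448574546133
0.156 front resid [2.6602 2.53   2.7997 2.9694 2.6391] left [2.66   2.2811 2.3022 2.6233] 
  len 0.23032604362271056 corner [0.4403 0.3364 0.156 ] yaw front 3.5821984672570246 yaw end 3.721144857454606
```

Run:
```python
from h import *
delta((.4427,.285,.262),3.65)
```

```text
t 5.05 pos [ 0.574  -0.3001  0.2613] yaw 22.06 xaxis [-0.0058  0.0022 -1.    ] F [ 0.02  0.44 -2.35] open 0.0112 q [-0.6   0.09  1.52 -0.    1.53 -0.98]
shift [0.0013 0.5916 0.098 ] turn 0.3213
```

```bash
python3 -m jog '[[[0,0.03,0.005,0.03,1],[0,0.07,0.01,0.06,1],[0,0.11,0.02,0.1,1],[0,0.16,0.03,0.15,1],[0,0.21,0.04,0.19,1],[0,0.26,0.05,0.23,1],[0,0.31,0.06,0.27,1],[0,0.36,0.07,0.32,1],[0,0.41,0.08,0.32,1],[0,0.45,0.085,0.32,1],[0,0.48,0.09,0.32,1],[0,0.5,0.095,0.32,1]]]'
python3 - <<'E'
from h import *
delta((.4427,.285,.262),3.65)
E
```

```text
t: 6.25
tool_pos: [0.473, 0.2011, 0.2621]
tool_rot: [-0.051, 1.577, 0.055]
contact_force: [-0.5, -0.5, -2.1]
opening: 0.0107
t 6.25 pos [0.473  0.2011 0.2621] yaw 3.87 xaxis [-0.0072  0.0023 -1.    ] F [-0.49 -0.52 -2.12] open 0.0107 q [ 0.25 -0.23  1.83  0.    1.55  0.19]
shift [ 0.0005  0.0858 -0.0245] turn 0.0038
```

```bash
python3 -m jog '[[[0,0.03,-0.01,0.004,1],[0,0.06,-0.018,0.004,1],[0,0.08,-0.022,0.004,1],[0,0.086,-0.0245,0.004,1],[0,0.086,-0.0245,0.004,1],[0,0.086,-0.0245,0.004,1]]]'
python3 - <<'E'
from h import *
delta((.4427,.285,.262),3.65)
from station import imaging
for n,(x,y,w,h) in {"scene":(290,40,150,130),"top":(150,110,155,140)}.items():
    im=cv2.cvtColor(imaging.get_image(n)["color"],cv2.COLOR_RGB2BGR); cv2.imwrite(f"pics/{n}4.png",im)
    cv2.imwrite(f"pics/e4{n}.png",cv2.resize(im[y:y+h,x:x+w],None,fx=4.5,fy=4.5,interpolation=cv2.INTER_CUBIC))
E
```

```text
t: 6.85
tool_pos: [0.4428, 0.2846, 0.2621]
tool_rot: [-0.048, 1.578, 0.051]
contact_force: [-0.3, -0.5, -3.2]
opening: 0.0112
t 6.85 pos [0.4428 0.2846 0.2621] yaw 3.61 xaxis [-0.0077  0.0015 -1.    ] F [-0.31 -0.51 -3.21] open 0.0112 q [ 0.43 -0.2   1.8   0.    1.55  0.36]
shift [ 0.0001  0.0004 -0.0001] turn -0.0006
```

View pics/e4scene.png

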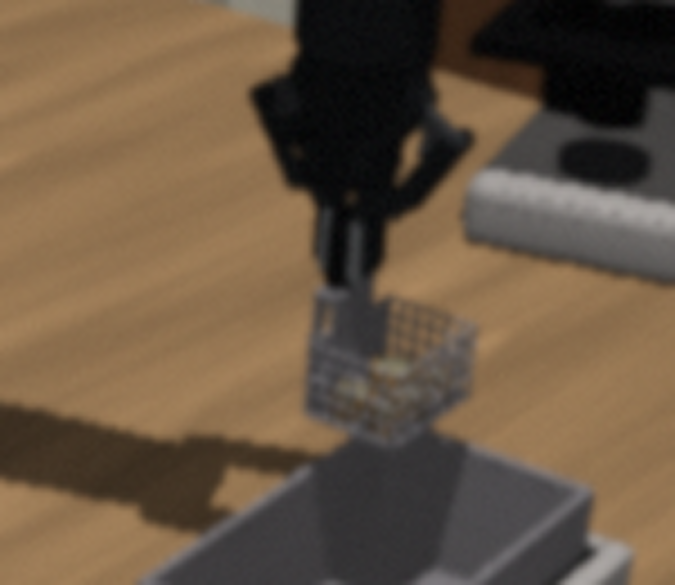

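View pics/e4top.png

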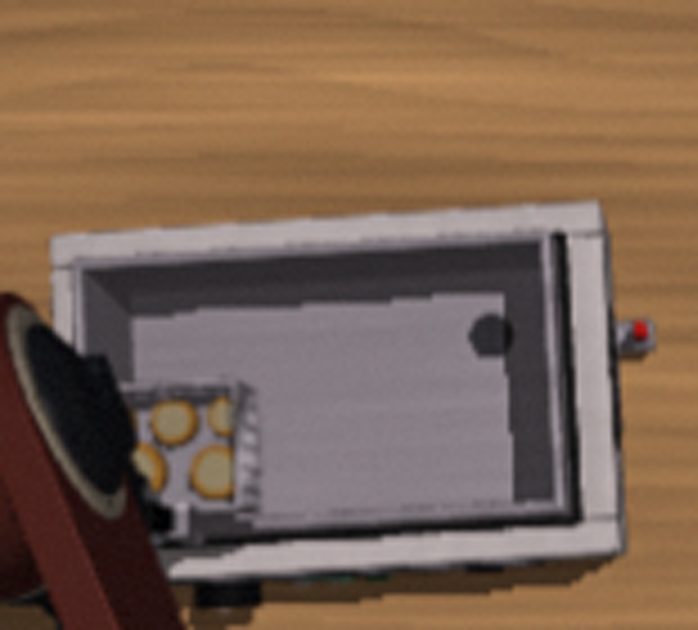

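```bash
cat >> h.py <<'E'
def overlay(tcp,yaw,img,out,boxes,dz=-.0097,dy=.0018,s=6):
    c,sn=np.cos(np.radians(yaw)),np.sin(np.radians(yaw)); ex=np.array([c,sn,0]);ey=np.array([-sn,c,0]);ez=np.array([0,0,1.])
    S=np.array(tcp)+.001*ex+dy*ey+dz*ez
    pts=[(3,40,-17),(3,-40,-17),(3,40,-62),(3,-40,-62),(63,-40,-17),(63,40,-17),(63,-40,-62),(63,40,-62),(3,20,0),(3,-20,0),(-6,20,0),(-6,-20,0),(-10,-20,-28),(-10,20,-28)]
    cols=[(0,0,255)]*8+[(0,255,0)]*6
    for n,(x,y,w,h) in boxes.items():
        im=cv2.imread(img%n)[y:y+h,x:x+w]; im=cv2.resize(im,None,fx=s,fy=s,interpolation=cv2.INTER_CUBIC)
        im=np.clip(im*1.6,0,255).astype(np.uint8)
        for p,k in zip(pts,cols):
            u=proj(n,S+(p[0]*ex+p[1]*ey+p[2]*ez)/1000)
            cv2.circle(im,(int((u[0]-x+.5)*s),int((u[1]-y+.5)*s)),2,k,-1)
        cv2.imwrite(out%n,im)
E
python3 - <<'E'
from h import *
overlay((.4428,.2846,.2621),3.61,"pics/%s4.png","pics/f4%s.png",{"scene":(350,95,55,50),"top":(165,185,55,55)},s=10)
E
```

```text
(no output)
```

View pics/f4scene.png

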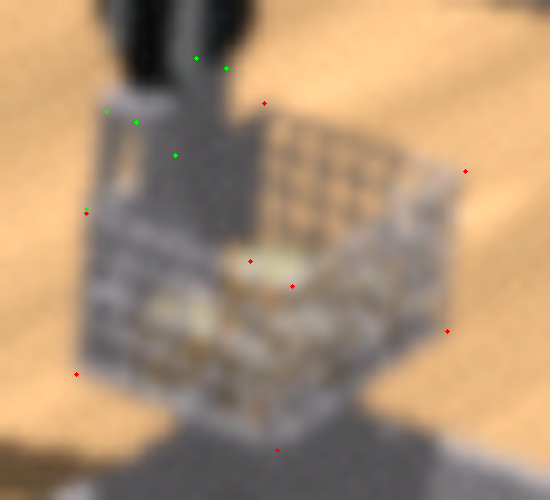

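View pics/f4top.png

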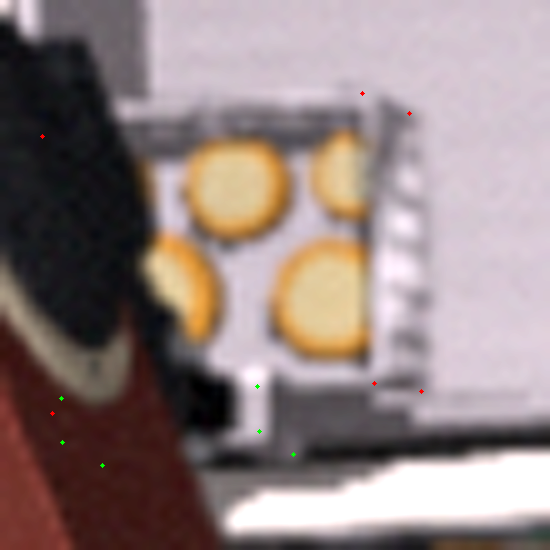

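```bash
python3 -m jog '[[[0,0,0.004,0,1],[0.015,0,0.004,0,1],[0.03,0,0.0045,0,1],[0.045,0,0.0045,0,1],[0.055,0,0.0045,0,1],[0.062,0,0.0045,0,1],[0.062,0,0.0045,0,1],[0.062,0,0.0045,0,1],[0.062,0,0.0045,0,1]]]'
cat >> h.py <<'E'
def force(n=4):
    from station import ctrl,imaging
    F=[]
    for i in range(n): imaging.get_image("top"); o=ctrl.get_obs(); F.append(o["contact_force"])
    print("F",np.mean(F,0).round(2),np.std(F,0).round(2))
E
python3 - <<'E'
from h import *
force();delta((.4468,.2849,.2),3.65)
E
```

```text
t: 7.85
tool_pos: [0.4476, 0.2851, 0.2013]
tool_rot: [-0.047, 1.576, 0.051]
contact_force: [-0.4, 0.4, -2.8]
opening: 0.0109
F [ 0.17  0.04 -2.74] [0.36 0.43 0.52]
t 8.05 pos [0.4474 0.2849 0.201 ] yaw 3.57 xaxis [-0.0063  0.0024 -1.    ] F [ 0.42 -0.32 -2.9 ] open 0.0114 q [ 0.42 -0.15  1.86  0.    1.44  0.36]
shift [ 0.001  -0.     -0.0006] turn -0.0014
```

```bash
python3 -m jog '[[[0,0,-0.001,0,1],[0,0,-0.002,0,1],[0,0,-0.003,0,1],[0,0,-0.003,0,1],[0,0,-0.003,0,1]]]'
python3 - <<'E'
from h import *
force(6);delta((.4468,.2849,.2),3.65)
E
python3 -m jog '[[[0,0,-0.001,0,1],[0,0,-0.0015,0,1],[0,0,-0.0015,0,1],[0,0,-0.0015,0,1]]]'
python3 - <<'E'
from h import *
force(6);delta((.4468,.2849,.2),3.65)
E
```

```text
t: 8.55
tool_pos: [0.4443, 0.2848, 0.201]
tool_rot: [-0.047, 1.577, 0.051]
contact_force: [1.0, 0.1, -2.1]
opening: 0.0116
F [ 0.04 -0.38 -2.93] [0.62 0.76 0.48]
t 8.85 pos [0.4444 0.2848 0.201 ] yaw 3.57 xaxis [-0.0063  0.0024 -1.    ] F [ 0.28  0.38 -2.74] open 0.0111 q [ 0.43 -0.16  1.87  0.    1.44  0.36]
shift [ 0.001  -0.      0.0024] turn -0.0014
t: 9.25
tool_pos: [0.4429, 0.2847, 0.201]
tool_rot: [-0.047, 1.576, 0.051]
contact_force: [-0.1, -0.3, -3.3]
opening: 0.0111
F [ 0.29 -0.31 -2.67] [0.34 0.19 0.33]
t 9.55 pos [0.4429 0.2847 0.201 ] yaw 3.57 xaxis [-0.0063  0.0024 -1.    ] F [ 0.89 -0.02 -3.2 ] open 0.0112 q [ 0.43 -0.16  1.87  0.    1.44  0.36]
shift [ 0.001  -0.      0.0039] turn -0.0015
```

```bash
python3 -m jog '[[[0,0,-0.001,0,1],[0,0,-0.001,0,1],[0,0,-0.001,0,1]]]'
python3 - <<'E'
from h import *
force(5);delta((.4468,.2849,.2),3.65)
E
python3 -m jog '[[[0,0,-0.001,0,1],[0,0,-0.001,0,1],[0,0,-0.001,0,1]]]'
python3 - <<'E'
from h import *
force(5);delta((.4468,.2849,.2),3.65)
E
```

```text
t: 9.85
tool_pos: [0.4423, 0.2846, 0.2013]
tool_rot: [-0.047, 1.575, 0.051]
contact_force: [1.5, 0.1, -2.1]
opening: 0.0112
F [ 2.76  0.3  -2.5 ] [0.43 0.54 0.66]
t 10.1 pos [0.4422 0.2846 0.2012] yaw 3.57 xaxis [-0.0054  0.0026 -1.    ] F [ 2.68  0.85 -1.62] open 0.011 q [ 0.43 -0.16  1.87  0.    1.44  0.36]
shift [ 0.0012 -0.      0.0046] turn -0.0015
t: 10.4
tool_pos: [0.4419, 0.2847, 0.2015]
tool_rot: [-0.047, 1.574, 0.051]
contact_force: [5.4, -0.1, -3.3]
opening: 0.0114
F [ 5.2   0.4  -3.47] [0.51 0.48 0.62]
t 10.65 pos [0.4419 0.2847 0.2016] yaw 3.57 xaxis [-0.0035  0.003  -1.    ] F [ 5.46  0.23 -3.09] open 0.011 q [ 0.43 -0.17  1.87  0.    1.44  0.37]
shift [ 0.0015 -0.0001  0.0049] turn -0.0014
```

```bash
python3 -m jog '[[[0,0,0.0015,0,1],[0,0.002,0.0015,0,1],[0,0.004,0.0015,0,1],[0,0.006,0.0015,0,1],[0,0.008,0.0015,0,1],[0,0.009,0.0015,0,1],[0,0.009,0.0015,0,1],[0,0.009,0.0015,0,1]]]'
python3 - <<'E'
from h import *
force(5);delta((.4468,.2849,.2),3.65)
E
python3 -m jog '[[[0,0.001,0,0,1],[0,0.002,0,0,1],[0,0.002,0,0,1],[0,0.002,0,0,1]]]'
python3 - <<'E'
from h import *
force(5);delta((.4468,.2849,.2),3.65)
E
```

```text
t: 11.45
tool_pos: [0.4427, 0.2938, 0.2016]
tool_rot: [-0.047, 1.574, 0.051]
contact_force: [0.5, -0.3, -2.6]
opening: 0.0112
F [-0.07  0.58 -2.6 ] [0.52 0.27 0.58]
t 11.7 pos [0.4428 0.2937 0.2016] yaw 3.57 xaxis [-0.0036  0.003  -1.    ] F [ 0.27  0.11 -3.41] open 0.0113 q [ 0.44 -0.15  1.86  0.    1.44  0.38]
shift [ 0.0015 -0.009   0.0035] turn -0.0015
t: 12.1
tool_pos: [0.4427, 0.2957, 0.2016]
tool_rot: [-0.047, 1.574, 0.051]
contact_force: [0.2, 0.1, -2.3]
opening: 0.011
F [ 0.05  0.1  -2.32] [0.77 0.26 0.32]
t 12.35 pos [0.4427 0.2957 0.2016] yaw 3.57 xaxis [-0.0036  0.003  -1.    ] F [ 0.15  0.33 -2.25] open 0.0112 q [ 0.45 -0.15  1.86  0.    1.43  0.38]
shift [ 0.0016 -0.011   0.0035] turn -0.0015
```

```bash
python3 -m jog '[[[0,0.001,0,0,1],[0,0.001,0,0,1],[0,0.001,0,0,1]]]'
python3 - <<'E'
from h import *
force(4);delta(None,3.65)
E
python3 -m jog '[[[0,0.001,0,0,1],[0,0.001,0,0,1],[0,0.001,0,0,1]]]'
python3 - <<'E'
from h import *
force(4);delta(None,3.65)
E
python3 -m jog '[[[0,0.001,0,0,1],[0,0.001,0,0,1],[0,0.001,0,0,1]]]'
python3 - <<'E'
from h import *
force(4);delta(None,3.65)
E
```

```text
t: 12.65
tool_pos: [0.4426, 0.2967, 0.2016]
tool_rot: [-0.047, 1.574, 0.051]
contact_force: [-0.4, 0.1, -1.9]
opening: 0.011
F [-0.1   0.33 -2.32] [0.35 0.46 0.6 ]
t 12.85 pos [0.4426 0.2967 0.2016] yaw 3.56 xaxis [-0.0036  0.003  -1.    ] F [-0.3  -0.15 -3.22] open 0.011 q [ 0.45 -0.15  1.86  0.    1.43  0.39]
t: 13.15
tool_pos: [0.4425, 0.2977, 0.2016]
tool_rot: [-0.046, 1.574, 0.051]
contact_force: [-0.1, -0.5, -3.3]
opening: 0.0116
F [-0.02  0.08 -2.89] [0.5  0.43 0.28]
t 13.35 pos [0.4425 0.2977 0.2016] yaw 3.56 xaxis [-0.0036  0.003  -1.    ] F [-0.48  0.59 -2.75] open 0.0111 q [ 0.45 -0.15  1.86  0.    1.43  0.39]
t: 13.65
tool_pos: [0.4425, 0.2987, 0.2016]
tool_rot: [-0.046, 1.574, 0.051]
contact_force: [-0.0, 0.3, -2.6]
opening: 0.0112
F [ 0.21  0.34 -2.8 ] [0.61 0.31 0.35]
t 13.85 pos [0.4425 0.2987 0.2016] yaw 3.57 xaxis [-0.0036  0.003  -1.    ] F [ 0.57  0.03 -3.35] open 0.0109 q [ 0.45 -0.15  1.85  0.    1.43  0.39]
```

```bash
python3 -m jog '[[[0,0.001,0,0,1],[0,0.001,0,0,1],[0,0.001,0,0,1]]]'
python3 - <<'E'
from h import *
force(4);delta(None,3.65)
E
python3 -m jog '[[[0,0.001,0,0,1],[0,0.001,0,0,1],[0,0.001,0,0,1]]]'
python3 - <<'E'
from h import *
force(4);delta(None,3.65)
E
```

```text
t: 14.15
tool_pos: [0.4425, 0.2991, 0.2015]
tool_rot: [-0.047, 1.574, 0.05]
contact_force: [-0.2, -2.8, -2.4]
opening: 0.0108
F [-0.38 -3.48 -2.44] [0.29 0.93 0.41]
t 14.35 pos [0.4424 0.2992 0.2015] yaw 3.55 xaxis [-0.0038  0.0018 -1.    ] F [-0.19 -3.11 -2.03] open 0.0111 q [ 0.45 -0.14  1.85  0.    1.43  0.39]
t: 14.65
tool_pos: [0.4424, 0.2995, 0.2013]
tool_rot: [-0.049, 1.574, 0.048]
contact_force: [0.2, -4.9, -1.8]
opening: 0.0113
F [ 0.37 -5.5  -2.21] [0.42 0.44 0.64]
t 14.85 pos [0.4424 0.2995 0.2013] yaw 3.54 xaxis [-4.e-03 -2.e-04 -1.e+00] F [ 0.22 -5.26 -1.55] open 0.011 q [ 0.45 -0.14  1.85  0.    1.44  0.39]
```

```bash
python3 -m jog '[[[0,-0.0006,0,0,1],[0.004,-0.0006,0,0,1],[0.008,-0.0006,0,0,1],[0.012,-0.0006,0,0,1],[0.016,-0.0006,0,0,1],[0.018,-0.0006,0,0,1],[0.018,-0.0006,0,0,1]]]'
python3 - <<'E'
from h import *
force(4);delta((.4424,.2989,.172),3.65)
E
```

```text
t: 15.55
tool_pos: [0.4419, 0.299, 0.1827]
tool_rot: [-0.049, 1.576, 0.049]
contact_force: [-0.6, -2.5, -1.5]
opening: 0.0114
F [-1.71 -1.59 -1.98] [0.4  0.58 0.36]
t 15.75 pos [0.442  0.2989 0.1832] yaw 3.55 xaxis [-5.1e-03 -1.0e-04 -1.0e+00] F [-2.32 -1.77 -2.48] open 0.0112 q [ 0.45 -0.13  1.87  0.    1.4   0.39]
shift [ 0.0112 -0.0001  0.0005] turn -0.0018
```

```bash
python3 -m jog '[[[0,0,-0.0005,0,1],[0.002,0,-0.0005,0,1],[0.002,0,-0.0005,0,1]]]'
python3 - <<'E'
from h import *
force(4);delta(None,3.65)
from station import imaging
a=[]
for n,(x,y,w,h) in {"scene":(350,95,70,70),"top":(155,185,70,60)}.items():
    im=cv2.cvtColor(imaging.get_image(n)["color"],cv2.COLOR_RGB2BGR); cv2.imwrite(f"pics/{n}5.png",im)
    cv2.imwrite(f"pics/e5{n}.png",cv2.resize(im[y:y+h,x:x+w],None,fx=8,fy=8,interpolation=cv2.INTER_CUBIC))
E
```

```text
t: 16.05
tool_pos: [0.4416, 0.2989, 0.1812]
tool_rot: [-0.049, 1.575, 0.049]
contact_force: [-0.0, -1.8, -1.2]
opening: 0.0114
F [-0.18 -2.6  -0.88] [0.48 0.16 0.32]
t 16.25 pos [0.4416 0.2989 0.1814] yaw 3.55 xaxis [-0.0046 -0.     -1.    ] F [-0.77 -2.55 -1.38] open 0.0111 q [ 0.45 -0.13  1.87  0.    1.4   0.39]
```

View pics/e5scene.png

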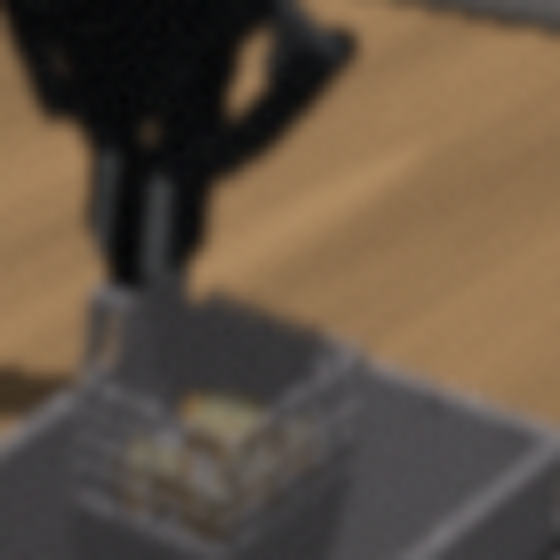

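View pics/e5top.png

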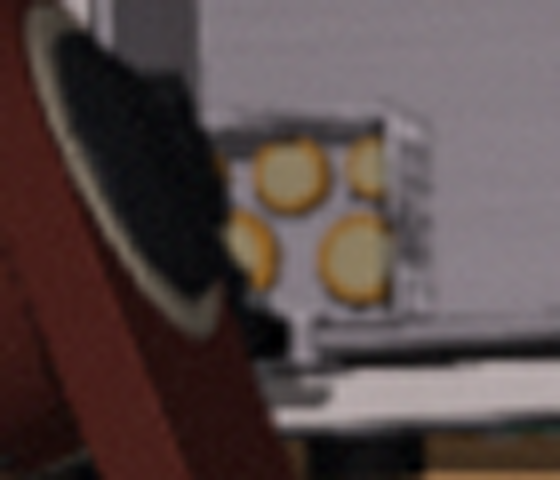

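```bash
python3 -m jog '[[[0.001,-0.0003,0,0,1],[0.002,-0.0003,0,0,1],[0.002,-0.0003,0,0,1]]]'
python3 - <<'E'
from h import *
force(3);delta(None,3.65)
E
python3 -m jog '[[[0.001,0,0,0,1],[0.002,0,0,0,1],[0.002,0,0,0,1]]]'
python3 - <<'E'
from h import *
force(3);delta(None,3.65)
E
python3 -m jog '[[[0.001,0,0,0,1],[0.002,0,0,0,1],[0.002,0,0,0,1]]]'
python3 - <<'E'
from h import *
force(3);delta(None,3.65)
E
```

```text
t: 16.65
tool_pos: [0.4416, 0.2989, 0.1793]
tool_rot: [-0.048, 1.575, 0.049]
contact_force: [-0.9, -1.4, -0.4]
opening: 0.0114
F [-1.15 -1.08 -0.02] [0.2  0.27 0.57]
t 16.8 pos [0.4416 0.2988 0.1794] yaw 3.56 xaxis [-4.6e-03  5.0e-04 -1.0e+00] F [-1.19 -0.74 -0.79] open 0.0112 q [ 0.45 -0.13  1.88  0.    1.4   0.39]
t: 17.1
tool_pos: [0.4416, 0.2989, 0.1774]
tool_rot: [-0.048, 1.575, 0.049]
contact_force: [-1.0, -0.8, 0.9]
opening: 0.0112
F [-0.96 -1.41  0.03] [0.33 0.68 0.49]
t 17.25 pos [0.4416 0.2989 0.1775] yaw 3.56 xaxis [-4.6e-03  5.0e-04 -1.0e+00] F [-1.39 -1.16  0.08] open 0.0112 q [ 0.45 -0.13  1.88  0.    1.39  0.39]
t: 17.55
tool_pos: [0.4416, 0.2989, 0.1755]
tool_rot: [-0.048, 1.575, 0.049]
contact_force: [-1.2, -2.2, 1.2]
opening: 0.0111
F [-1.82 -1.38  0.92] [0.65 0.36 0.29]
t 17.7 pos [0.4416 0.2989 0.1756] yaw 3.56 xaxis [-4.6e-03  5.0e-04 -1.0e+00] F [-1.55 -1.59  0.54] open 0.0109 q [ 0.45 -0.12  1.88  0.    1.39  0.39]
```

```bash
python3 -m jog '[[[0.001,0,0,0,1],[0.002,0,0,0,1],[0.002,0,0,0,1]]]'
python3 - <<'E'
from h import *
force(3);delta(None,3.65)
E
python3 -m jog '[[[0.001,0,0,0,1],[0.002,0,0,0,1],[0.002,0,0,0,1]]]'
python3 - <<'E'
from h import *
force(3);delta(None,3.65)
E
python3 -m jog '[[[0.001,0,0,0,1],[0.0015,0,0,0,1],[0.0015,0,0,0,1]]]'
python3 - <<'E'
from h import *
force(3);delta(None,3.65)
E
```

```text
t: 18.0
tool_pos: [0.4416, 0.2989, 0.1735]
tool_rot: [-0.048, 1.575, 0.049]
contact_force: [-2.3, -2.1, 1.9]
opening: 0.0114
F [-1.53 -1.4   1.77] [0.27 0.12 0.22]
t 18.15 pos [0.4416 0.2989 0.1737] yaw 3.56 xaxis [-4.6e-03  5.0e-04 -1.0e+00] F [-1.3  -1.52  1.78] open 0.0113 q [ 0.45 -0.12  1.88  0.    1.39  0.39]
t: 18.45
tool_pos: [0.4416, 0.2989, 0.1717]
tool_rot: [-0.048, 1.575, 0.049]
contact_force: [-2.6, -2.4, 2.6]
opening: 0.0116
F [-2.09 -1.25  3.06] [0.52 0.14 0.32]
t 18.6 pos [0.4416 0.2989 0.1717] yaw 3.56 xaxis [-4.5e-03  4.0e-04 -1.0e+00] F [-2.67 -1.37  3.48] open 0.011 q [ 0.45 -0.12  1.88  0.    1.38  0.39]
t: 18.9
tool_pos: [0.4416, 0.2989, 0.1706]
tool_rot: [-0.048, 1.575, 0.049]
contact_force: [-3.6, -2.4, 4.9]
opening: 0.0112
F [-3.2  -2.57  5.63] [0.64 0.47 0.68]
t 19.05 pos [0.4416 0.2989 0.1706] yaw 3.56 xaxis [-4.5e-03  4.0e-04 -1.0e+00] F [-2.29 -2.94  6.47] open 0.0115 q [ 0.45 -0.12  1.88  0.    1.38  0.39]
```

```bash
python3 -m jog '[[[0.0005,0,-0.0005,0,1],[0.001,0,-0.0007,0,1],[0.001,0,-0.0007,0,1]]]'
python3 - <<'E'
from h import *
force(3);delta(None,3.65)
E
python3 -m jog '[[[0.001,0,0,0,1],[0.001,0,0,0,1],[0.001,0,0,0,1]]]'
python3 - <<'E'
from h import *
force(3);delta(None,3.65)
E
```

```text
t: 19.35
tool_pos: [0.4414, 0.2989, 0.1704]
tool_rot: [-0.048, 1.573, 0.049]
contact_force: [-2.4, -3.0, 5.7]
opening: 0.0113
F [-2.13 -2.37  5.79] [0.74 0.33 0.94]
t 19.5 pos [0.4414 0.2989 0.1704] yaw 3.57 xaxis [-3.e-03  6.e-04 -1.e+00] F [-2.32 -2.65  5.94] open 0.0109 q [ 0.45 -0.12  1.89  0.    1.38  0.39]
t: 19.8
tool_pos: [0.4415, 0.2989, 0.1701]
tool_rot: [-0.048, 1.573, 0.049]
contact_force: [-3.3, -3.4, 6.6]
opening: 0.0108
F [-4.19 -2.64  6.77] [0.46 0.58 0.42]
t 19.95 pos [0.4415 0.2989 0.1701] yaw 3.57 xaxis [-2.8e-03  5.0e-04 -1.0e+00] F [-4.44 -2.32  7.11] open 0.0112 q [ 0.45 -0.12  1.89  0.    1.38  0.39]
```

```bash
python3 -m jog '[[[0.001,0,-0.0008,0,1],[0.0013,0,-0.001,0,1],[0.0013,0,-0.001,0,1]]]'
python3 - <<'E'
from h import *
force(3);delta(None,3.65)
E
```

```text
t: 20.25
tool_pos: [0.4413, 0.2989, 0.17]
tool_rot: [-0.048, 1.571, 0.05]
contact_force: [-2.3, -3.1, 5.8]
opening: 0.011
F [-2.66 -2.95  6.18] [0.13 0.39 0.19]
t 20.4 pos [0.4413 0.2989 0.17  ] yaw 3.58 xaxis [-7.e-04  8.e-04 -1.e+00] F [-2.79 -3.03  6.44] open 0.0109 q [ 0.46 -0.12  1.89  0.    1.38  0.39]
```

```bash
python3 -m jog '[[[0.001,0,0,0,1],[0.0018,0,0,0,1],[0.0018,0,0,0,1]]]'
python3 - <<'E'
from h import *
force(3);delta(None,3.65)
E
```

```text
t: 20.7
tool_pos: [0.4413, 0.2989, 0.1686]
tool_rot: [-0.049, 1.571, 0.05]
contact_force: [-3.1, -2.6, 4.7]
opening: 0.0114
F [-3.19 -2.82  5.42] [0.48 0.08 0.41]
t 20.85 pos [0.4413 0.2989 0.1685] yaw 3.59 xaxis [-5.e-04  7.e-04 -1.e+00] F [-3.68 -2.73  5.6 ] open 0.0115 q [ 0.46 -0.12  1.89  0.    1.37  0.39]
```

```bash
python3 -m jog '[[[0.001,0,-0.0003,0,1],[0.0018,0,-0.0003,0,1],[0.0018,0,-0.0003,0,1]]]'
python3 - <<'E'
from h import *
force(2);delta(None,3.65)
E
python3 -m jog '[[[0.001,0,0,0,1],[0.0018,0,0,0,1],[0.0018,0,0,0,1]]]'
python3 - <<'E'
from h import *
force(2);delta(None,3.65)
E
python3 -m jog '[[[0.001,0,0,0,1],[0.0018,0,0,0,1],[0.0018,0,0,0,1]]]'
python3 - <<'E'
from h import *
force(2);delta(None,3.65)
E
```

```text
t: 21.15
tool_pos: [0.4412, 0.2989, 0.1666]
tool_rot: [-0.049, 1.57, 0.05]
contact_force: [-1.8, -1.4, 1.8]
opening: 0.0117
F [-1.34 -1.68  3.04] [0.6  0.22 0.18]
t 21.25 pos [0.4412 0.2989 0.1666] yaw 3.59 xaxis [-1.e-04  7.e-04 -1.e+00] F [-0.75 -1.45  2.86] open 0.0111 q [ 0.46 -0.12  1.89  0.    1.37  0.39]
t: 21.55
tool_pos: [0.4412, 0.2989, 0.1646]
tool_rot: [-0.049, 1.57, 0.05]
contact_force: [-1.2, -1.8, 2.0]
opening: 0.011
F [-1.02 -1.48  1.68] [0.22 0.4  0.01]
t 21.65 pos [0.4412 0.2989 0.1646] yaw 3.59 xaxis [-0.e+00  7.e-04 -1.e+00] F [-1.24 -1.88  1.67] open 0.0109 q [ 0.46 -0.12  1.89  0.    1.37  0.39]
t: 21.95
tool_pos: [0.4412, 0.2989, 0.1626]
tool_rot: [-0.049, 1.57, 0.05]
contact_force: [-1.9, -2.2, 2.8]
opening: 0.0113
F [-1.77 -2.11  2.33] [0.41 0.09 0.59]
t 22.05 pos [0.4411 0.2989 0.1627] yaw 3.59 xaxis [-1.e-04  8.e-04 -1.e+00] F [-1.36 -2.03  1.75] open 0.0108 q [ 0.46 -0.12  1.89  0.    1.36  0.39]
```

```bash
python3 -m jog '[[[0.001,0,0,0,1],[0.0018,0,0,0,1],[0.0018,0,0,0,1]]]'
python3 - <<'E'
from h import *
force(2);delta(None,3.65)
E
python3 -m jog '[[[0.001,0,0,0,1],[0.0018,0,0,0,1],[0.0018,0,0,0,1]]]'
python3 - <<'E'
from h import *
force(2);delta(None,3.65)
E
python3 -m jog '[[[0.001,0,0,0,1],[0.0018,0,0,0,1],[0.0018,0,0,0,1]]]'
python3 - <<'E'
from h import *
force(2);delta(None,3.65)
E
```

```text
t: 22.35
tool_pos: [0.4412, 0.2989, 0.1607]
tool_rot: [-0.049, 1.57, 0.05]
contact_force: [-0.8, -0.5, 2.6]
opening: 0.0116
F [-1.09 -2.    2.54] [0.07 0.04 0.1 ]
t 22.45 pos [0.4411 0.2989 0.1607] yaw 3.6 xaxis [-0.e+00  8.e-04 -1.e+00] F [-1.02 -2.04  2.65] open 0.0112 q [ 0.46 -0.11  1.9   0.    1.36  0.39]
t: 22.75
tool_pos: [0.4412, 0.2989, 0.1588]
tool_rot: [-0.049, 1.57, 0.05]
contact_force: [-0.4, -1.7, 2.1]
opening: 0.0113
F [-0.88 -1.48  2.41] [0.25 0.16 0.13]
t 22.85 pos [0.4412 0.2989 0.1588] yaw 3.59 xaxis [ 0.e+00  8.e-04 -1.e+00] F [-1.13 -1.32  2.28] open 0.0112 q [ 0.46 -0.11  1.9   0.    1.36  0.39]
t: 23.15
tool_pos: [0.4412, 0.2989, 0.1568]
tool_rot: [-0.049, 1.57, 0.05]
contact_force: [-1.8, -0.9, 2.5]
opening: 0.0109
F [-0.95 -1.59  2.94] [0.48 0.01 0.1 ]
t 23.25 pos [0.4412 0.2989 0.1569] yaw 3.6 xaxis [-0.e+00  8.e-04 -1.e+00] F [-1.43 -1.58  2.85] open 0.0112 q [ 0.46 -0.11  1.9   0.    1.35  0.39]
```

```bash
python3 -m jog '[[[0.001,0,0,0,1],[0.0016,0,0,0,1],[0.0016,0,0,0,1]]]'
python3 - <<'E'
from h import *
force(2);delta(None,3.65)
E
python3 -m jog '[[[0.001,0,0,0,1],[0.0016,0,0,0,1],[0.0016,0,0,0,1]]]'
python3 - <<'E'
from h import *
force(2);delta(None,3.65)
E
python3 -m jog '[[[0.001,0,0,0,1],[0.0013,0,0,0,1],[0.0013,0,0,0,1]]]'
python3 - <<'E'
from h import *
force(2);delta(None,3.65)
E
```

```text
t: 23.55
tool_pos: [0.4412, 0.2989, 0.1552]
tool_rot: [-0.049, 1.57, 0.05]
contact_force: [-1.3, -1.5, 2.6]
opening: 0.0113
F [-1.18 -1.98  2.5 ] [0.33 0.47 0.21]
t 23.65 pos [0.4411 0.2989 0.1551] yaw 3.6 xaxis [-0.e+00  7.e-04 -1.e+00] F [-0.84 -2.44  2.29] open 0.0112 q [ 0.46 -0.11  1.9   0.    1.35  0.39]
t: 23.95
tool_pos: [0.4412, 0.2989, 0.1534]
tool_rot: [-0.049, 1.57, 0.05]
contact_force: [-2.1, -2.1, 3.8]
opening: 0.0111
F [-1.14 -1.92  2.76] [0.71 0.2  0.43]
t 24.05 pos [0.4412 0.2989 0.1534] yaw 3.6 xaxis [ 0.e+00  8.e-04 -1.e+00] F [-0.43 -2.13  3.19] open 0.0112 q [ 0.46 -0.11  1.9   0.    1.35  0.39]
t: 24.35
tool_pos: [0.4412, 0.2989, 0.1533]
tool_rot: [-0.049, 1.57, 0.05]
contact_force: [-4.1, -4.2, 8.0]
opening: 0.0112
F [-3.68 -2.94  8.35] [0.18 0.41 0.1 ]
t 24.45 pos [0.4412 0.2989 0.1533] yaw 3.6 xaxis [-0.e+00  7.e-04 -1.e+00] F [-3.5  -3.35  8.26] open 0.0112 q [ 0.46 -0.11  1.9   0.    1.35  0.39]
```

```bash
python3 -m jog '[[[0.001,0,0,0,1],[0.0016,0,0,0,1],[0.0016,0,0,0,1]]]'
python3 - <<'E'
from h import *
force(3);delta(None,3.65)
from station import imaging
for n,(x,y,w,h) in {"scene":(340,95,80,70),"top":(155,185,70,60)}.items():
    im=cv2.cvtColor(imaging.get_image(n)["color"],cv2.COLOR_RGB2BGR); cv2.imwrite(f"pics/{n}6.png",im)
    cv2.imwrite(f"pics/e6{n}.png",cv2.resize(im[y:y+h,x:x+w],None,fx=8,fy=8,interpolation=cv2.INTER_CUBIC))
E
```

```text
t: 24.75
tool_pos: [0.4412, 0.2989, 0.1533]
tool_rot: [-0.049, 1.57, 0.05]
contact_force: [-5.2, -5.3, 10.0]
opening: 0.0116
F [-4.88 -4.06 10.2 ] [0.52 0.2  0.24]
t 24.9 pos [0.4412 0.2989 0.1533] yaw 3.6 xaxis [-2.e-04  5.e-04 -1.e+00] F [-4.64 -3.78 10.35] open 0.0115 q [ 0.46 -0.11  1.9   0.    1.35  0.39]
```

View pics/e6scene.png

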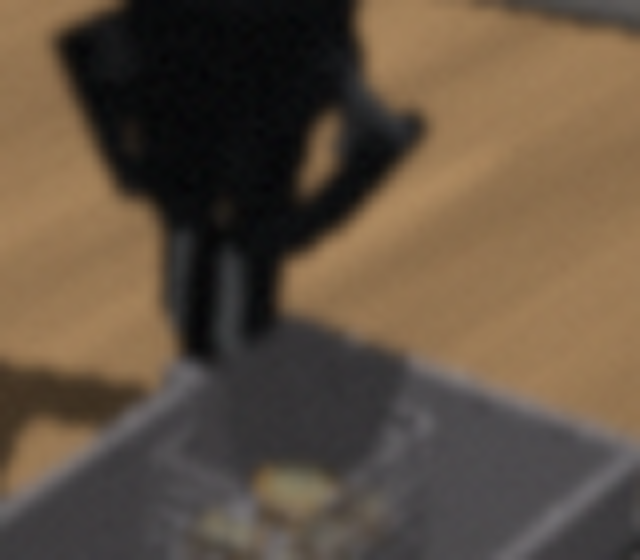

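```bash
python3 -m jog '[[[0,0,0,0,1],[0,0,0,0,1],[0,0,0,0,0.5],[0,0,0,0,0.2],[0,0,0,0,0],[0,0,0,0,0],[0,0,0,0,0],[0,0,0,0,0]]]' 20
python3 - <<'E'
from h import *
force(3);delta(None,3.65)
E
```

```text
t: 25.8
tool_pos: [0.4412, 0.2989, 0.1532]
tool_rot: [-0.049, 1.57, 0.05]
contact_force: [-0.3, 1.0, 1.1]
opening: 0.0426
F [0.07 0.36 0.12] [0.52 0.58 0.23]
t 25.95 pos [0.4412 0.2989 0.1533] yaw 3.6 xaxis [-1.e-04  5.e-04 -1.e+00] F [-0.48 -0.03  0.34] open 0.043 q [ 0.46 -0.11  1.9   0.    1.35  0.39]
```

Released cleanly; now withdraw straight up and away so that I can look.

```bash
python3 -m jog '[[[-0.01,0,0,0,0],[-0.03,0,0,0,0],[-0.06,0,0,0,0],[-0.1,0,0,0,0],[-0.13,0,0,0,0],[-0.15,-0.05,0,0,0],[-0.15,-0.1,0,0,0],[-0.15,-0.15,0,0,0],[-0.15,-0.2,0,0,0],[-0.15,-0.25,0,0,0],[-0.15,-0.3,0,0,0],[-0.15,-0.3,0,0,0]]]'
python3 - <<'E'
from h import *
delta(None,3.65)
from station import imaging
for n,(x,y,w,h) in {"scene":(295,95,150,110),"top":(150,145,155,110)}.items():
    im=cv2.cvtColor(imaging.get_image(n)["color"],cv2.COLOR_RGB2BGR); cv2.imwrite(f"pics/{n}7.png",im)
    cv2.imwrite(f"pics/e7{n}.png",cv2.resize(im[y:y+h,x:x+w],None,fx=5,fy=5,interpolation=cv2.INTER_CUBIC))
E
```

```text
t: 27.15
tool_pos: [0.4601, -0.0052, 0.304]
tool_rot: [-0.044, 1.569, 0.042]
contact_force: [0.0, -0.1, -1.1]
opening: 0.0427
t 27.15 pos [ 0.4601 -0.0052  0.304 ] yaw 3.16 xaxis [ 0.0011 -0.0013 -1.    ] F [ 0.04 -0.05 -1.07] open 0.0427 q [-0.17 -0.39  1.88 -0.    1.65 -0.23]
```

View pics/e7scene.png

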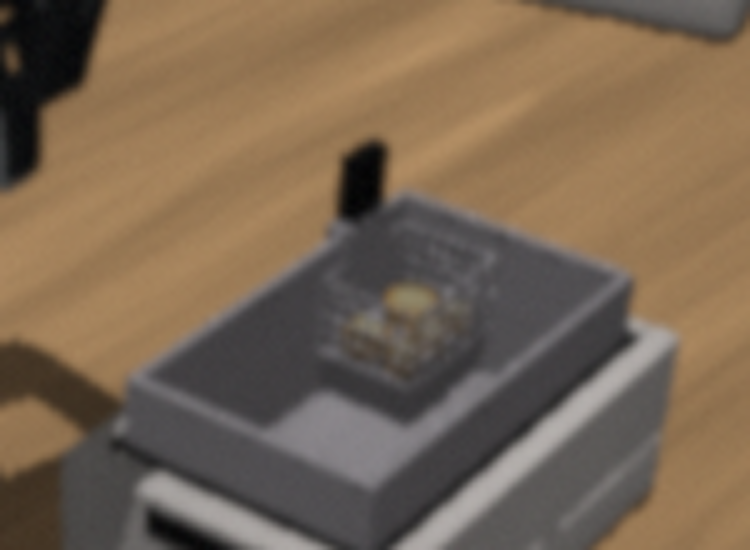

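View pics/e7top.png

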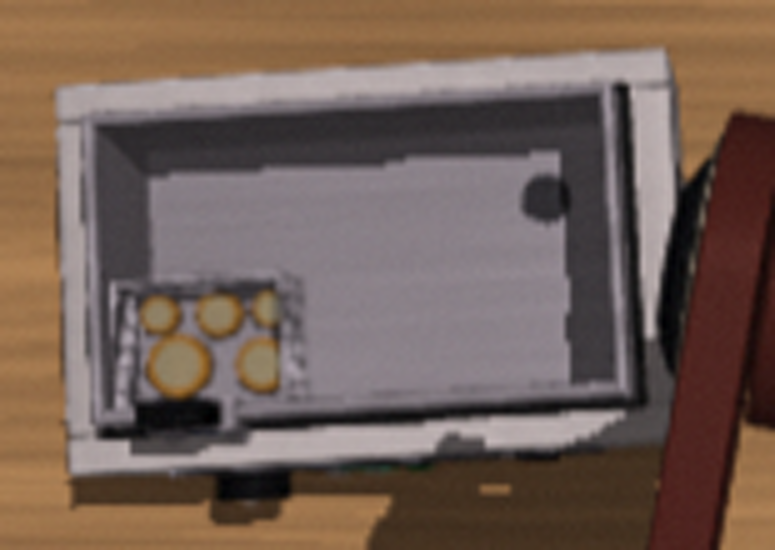

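Run:
```python
from h import *
n="scene"
ex=np.array([.998,.0637,0]);ey=np.array([-.0637,.998,0]);ez=np.array([0,0,1.])
s=12
for dz in(0,):
  for n,(x,y,w,h) in {"scene":(350,115,60,50),"top":(160,190,60,50)}.items():
    im=np.clip(cv2.resize(cv2.imread(f"pics/{n}7.png")[y:y+h,x:x+w],None,fx=s,fy=s,interpolation=cv2.INTER_CUBIC)*1.6,0,255).astype(np.uint8)
    S=np.array([.4405,.3388,.1455])-.040*ey
    P=[(a,b,c) for a in(-7,5) for b in(-15,15) for c in(41,3)]
    R=[(-.003*ex-k*ey) for k in (-.04,-.02,0,.02,.04,.08)]+[(.003*ex-k*ey) for k in (-.04,-.02,0,.02,.04,.08)]
    for p in P:
        u=proj(n,S+(p[0]*ex+p[1]*ey+p[2]*ez)/1000); cv2.circle(im,(int((u[0]-x+.5)*s),int((u[1]-y+.5)*s)),3,(0,0,255),-1)
    for r in R:
        u=proj(n,S+r); cv2.circle(im,(int((u[0]-x+.5)*s),int((u[1]-y+.5)*s)),3,(0,255,0),-1)
    cv2.imwrite(f"pics/g7{n}.png",im)
```

```text
(no output)
```

View pics/g7scene.png

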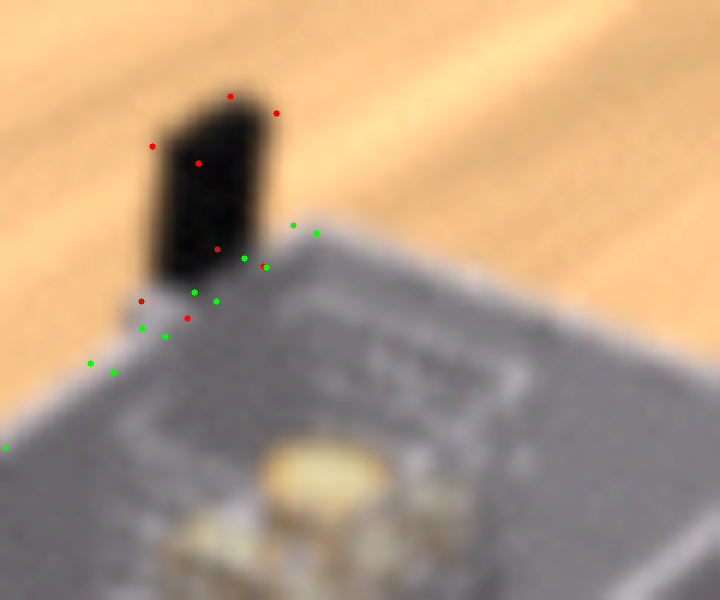

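View pics/g7top.png

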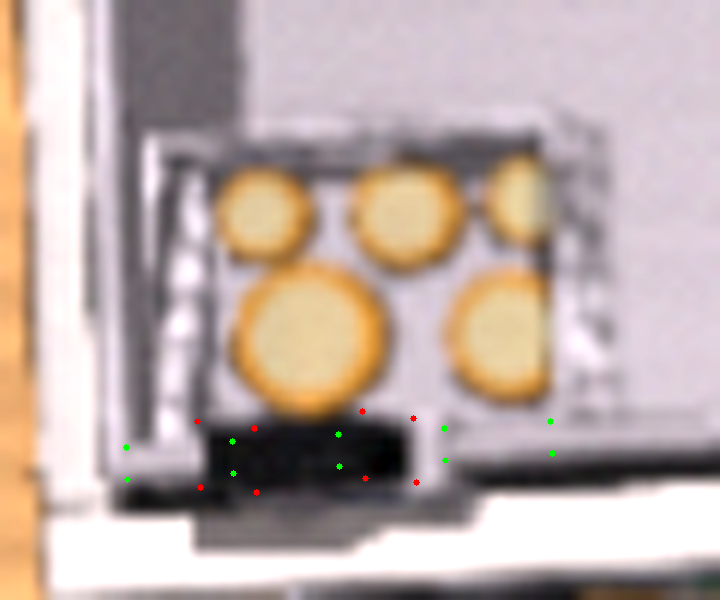

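Run:
```python
from h import *
ex=np.array([.998,.0637,0]);ey=np.array([-.0637,.998,0]);ez=np.array([0,0,1.])
s=14;n="scene";x,y,w,h=350,115,40,40
O=[]
for lift in(0,4):
    im=np.clip(cv2.resize(cv2.imread(f"pics/{n}7.png")[y:y+h,x:x+w],None,fx=s,fy=s,interpolation=cv2.INTER_CUBIC)*1.6,0,255).astype(np.uint8)
    S=np.array([.4405,.3388,.146])-.041*ey
    sh=np.array([.8,-.1])
    def d(p,c):
        u=proj(n,S+(p[0]*ex+p[1]*ey+p[2]*ez)/1000)+sh; return (int((u[0]-x+.5)*s),int((u[1]-y+.5)*s))
    for a,b in (((-3,-100,0),(-3,47,0)),((3,-100,0),(3,41,0))): cv2.line(im,d(a,0),d(b,0),(0,255,0),1)
    L=lift
    for z in(L,L+3): cv2.polylines(im,[np.array([d((-8,-20,z),0),d((4,-20,z),0),d((4,20,z),0),d((-8,20,z),0)])],True,(0,0,255),1)
    for z in(L+3,L+41): cv2.polylines(im,[np.array([d((-7,-15,z),0),d((5,-15,z),0),d((5,15,z),0),d((-7,15,z),0)])],True,(255,0,0),1)
    O.append(im[:,:390])
cv2.imwrite("pics/h7.png",np.hstack(O))
```

```text
(no output)
```

View pics/h7.png

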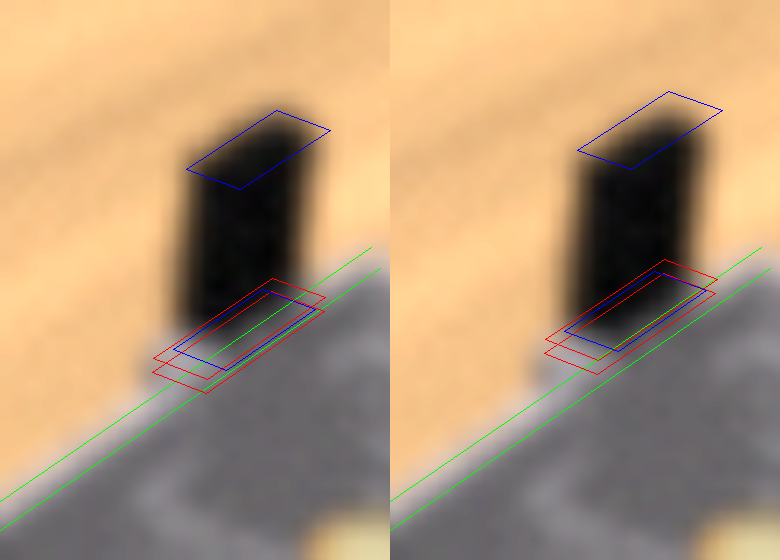

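Run:
```python
from station import ctrl
o=ctrl.get_obs(); print(o["t"],o["contact_force"]); print(ctrl.finish_job())
```

```text
27.25 [0.11875498 0.19331952 0.07877756]
the job is handed in; nothing more can be done
None
```

The lens basket now hangs by its hook over the front rim, inside the tank and up against the left end wall. I handed the job in at 27 s, with the gripper clear of everything.

- **Placing:** I found the rim's inner face by light contact (peaked near 5 N) and slid left until the end wall pushed back (also peaked near 5 N). I then backed off to a light touch and lowered the basket in small steps.
- **Pressing home:** The leaf rode over at about 7 N on the wrist, and the hook then slid on down at 2–3 N. It met a firm stop about 17 mm lower, with under 0.2 mm of movement up to 10 N on the wrist. With the basket's weight that is about 13 N on the tank.
- **Last checks:** After release and withdrawal the wrist force was near zero. In the scene picture the grip block's height fits a hook fully down on the rim; a hook 4 mm up would clearly not fit. The pictures disagree with the calibration by about 1 pixel (2–3 mm), so the final height and the closeness to the wall rest mainly on the felt contacts.
- **Not checked:** I took no separate last picture of the tray. Nothing was felt or seen touching the other items.

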